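Build a corn-fritter burger on the plate

TASK

Build the corn-fritter burger on the plate: the flat bottom bun in the middle of the plate, then the round fritter, then the square cheese slab, then the domed bun top, dome up, each lying flat and centred on the one below. The cheese now lies on the bottom bun, so it has to come off first. Set each piece down rather than drop it, and leave the jar, bowl, popper and spatula where they are.

Things in the scene. Friction and masses are not known exactly. Their poses are not given: they have to be found in the camera images.
- plate: white ceramic dinner-side plate, loose on the counter. Round, 180 mm across the rim, rim top 15 mm high; its flat inner floor is 6 mm above the counter and about 130 mm across. Origin: centre of the underside; z up.
- heel: bottom half of a corn bun: a plain round disc with a flat top, 66 mm in diameter, 22 mm thick. Origin: centre of the underside; z up. At the start it lies on the counter with the cheese slab on top of it.
- fritter: corn fritter: a plain flat round disc, the smallest round, 60 mm in diameter, 18 mm thick, lying alone on the counter. Origin: centre of the underside; z up.
- cheese: square slab of firm cheese, 62 x 62 mm, 16 mm thick, about 70 g. Origin: centre of the underside; z up, x and y parallel to its sides. At the start it lies on top of the heel, centred to about 3 mm, at any yaw.
- crown: top half of the corn bun: round, 66 mm in diameter, with a straight side 19 mm high and a seeded dome above it, 34.5 mm high in all; flat underneath. Origin: centre of the underside; z up. It lies alone on the counter, dome up.
- jar: bystander: glass storage jar of corn with a maple lid, 90 mm in diameter, 145 mm high, loose. Origin: centre of the underside; z up.
- bowl: bystander: striped ceramic bowl, 136 mm across the rim, 60 mm high, loose. Origin: centre of the underside; z up.
- popper: bystander: stainless stovetop popper, a pot 164 mm in diameter, 124 mm high to the lid, 147 mm at the crank on top (and 159 mm at the crank's small grip, 55 mm out); its side handle runs along its own +x to 210 mm from the axis at 75 to 115 mm height. Loose. Origin: centre of the underside; z up.
- spatula: bystander: orange silicone spatula lying flat, 240 mm long, along its own x: maple handle 14 mm thick towards -x, blade 85 x 52 x 9 mm at the +x end. Origin: middle of its length, on the counter.
Things that resemble listed ones, but are neither listed nor needed, are in the scene too. Leave any red look-alike of the fritter alone. Leave any pink look-alike of the cheese alone.

How it is judged:
At the end, for the whole second after the job is handed in: Plate flat on the counter; heel on its floor within 12 mm of its centre; fritter on heel, cheese on fritter, crown on cheese, each resting directly (4 mm) on the one below, within 10 mm of its centre and 16 mm of the plate's, upright to 0.10 rad, at rest (angle between plate's own z axis and vertical below 0.06 rad and height (world z) of plate below 0.006 m and horizontal distance between heel and plate below 0.012 m and z of heel in the frame of plate between 0.002 and 0.01 m and horizontal distance between fritter and heel below 0.01 m and z of fritter in the frame of heel between 0.018 and 0.026 m and horizontal distance between each of fritter, cheese, crown and plate below 0.016 m and horizontal distance between cheese and fritter below 0.01 m and z of cheese in the frame of fritter between 0.014 and 0.022 m and horizontal distance between crown and cheese below 0.01 m and z of crown in the frame of cheese between 0.012 and 0.02 m and angle between each of heel, fritter, cheese, crown's own z axis and vertical below 0.1 rad and linear speed of each of heel, fritter, cheese, crown below 0.03 m/s); the robot touches nothing.
It fails at once if the jar is shoved more than 25 mm or tipped (distance of jar from where it was at the start of the episode above 0.025 m or angle between jar's own z axis and vertical above 0.25 rad).
It fails at once if the bowl is shoved more than 25 mm or tipped (distance of bowl from where it was at the start of the episode above 0.025 m or angle between bowl's own z axis and vertical above 0.25 rad).
It fails at once if the popper is shoved more than 25 mm or tipped (distance of popper from where it was at the start of the episode above 0.025 m or angle between popper's own z axis and vertical above 0.25 rad).
It fails at once if the spatula is shoved more than 25 mm or tipped (distance of spatula from where it was at the start of the episode above 0.025 m or angle between spatula's own z axis and vertical above 0.25 rad).
It fails at once if a piece of the burger is dropped or thrown (falls free faster than 0.8 m/s, some 33 mm) ((linear speed of heel above 0.8 m/s and contact force between heel and anything else below 0.01 N) or (linear speed of fritter above 0.8 m/s and contact force between fritter and anything else below 0.01 N) or (linear speed of cheese above 0.8 m/s and contact force between cheese and anything else below 0.01 N) or (linear speed of crown above 0.8 m/s and contact force between crown and anything else below 0.01 N)).
It also fails if it takes over 72 s, if anything falls off the work surface, if the arm or the gripper's body presses on something with over 40 N, if the wrist force passes 120 N, or if a joint passes its speed limit or range.

ROBOT

A 6-joint arm with a two-finger parallel gripper is mounted at the origin on the work surface. World frame = base frame: x ahead of the robot, y to its left, z up, the work surface at z = 0. Lengths are in m, angles in rad, forces in N, time in s.
With the tool pointing down it reaches from about 0.375 to 0.75 m from the base axis. Payload 9 kg.
Tool frame: the origin (TCP) lies midway between the tips of the shut fingers; the grasp point (between the pads) lies 19 mm behind it; z points along the fingers, y is the line along which they close (so a half turn about z gives the same grasp; the last joint's range is limited). The gripper opens to 85 mm and grips with 20 to 120 N. Pads are 22 mm wide; open, the fingers measure 114 mm over their backs; the gripper's body (76 mm by 85 mm) begins 54 mm behind the grasp point. The pads swing forward as they close: fully open they stand 13 mm farther back than shut.
Start: joints at [-0.218, 0.104, 0.097, 1.564, 0, 1.353], TCP at [0.6, 0, 0.231] pointing down, gripper open.
Joint ranges: [-2.99, 2.99], [-0.84, 1.86], [-1.1, 1.16], [-1.84, 2.11], [-1.51, 1.56], [-3.14, 3.14]. Speed limits (rad/s): [2.22, 2.22, 2.57, 3.14, 3.14, 3.14].

INTERFACE

Orientations are given as a rotation vector (axis times angle).
In Python, from station import get_state, eyes, ctrl, nets gives the robot as it stands.
- The arm moves only by the tool servo_tool, never from a script. Its argument "commands" is a list of rows, each a list of 6 numbers: the shift along the tool's x, y, z in cm, then the turn, a rotation vector about the tool's x, y, z in degrees. In form: [[tx, ty, tz, ax, ay, az], ...]. A call has 1 to 10 rows; each row shifts and turns the commanded pose from where the row before left it, along the tool's axes as they then stand; what a row does not reach is not made up. A row lasts 1/8 s, in which the tool goes at most 62.5 mm and 10.7 degrees, less where a joint would pass 70% of its speed; a pose out of reach is approached as far as the arm can. A call with a gripper value outside its range is refused whole. "grip" is the opening, from 0 (shut) to 1 (fully open), set as the call begins (left out, the last holds). The fingers move at their own pace and stop on an object; the grip force is fixed at half the most. Time passes only in rows, so rows that do not move let the fingers close. It gives the time, the measured TCP pose, the force, the opening and the grip force at its end, in the units of the state.
- get_state(): the state, without advancing time (a new reading comes with each control period).
- eyes.get_image(name): name is "scene" or "side" or "wrist"; returns a dict with "frame" (420x560x3 uint8, blue, green, red), "intrinsics" (3x3 intrinsics, pixels), "rvec" (rotation vector, rad) and "tvec" (3), from world to camera coordinates, as OpenCV has them; the wrist camera has in their place "tool_from_camera" (4x4, takes a point from camera to tool coordinates, whose origin is the TCP and whose axes are the flange's). Camera axes: x right, y down, z forward; pixel columns grow to the right and rows downward; lengths in m; the calibration is good to about 2 mm. A picture is of the moment at which its call begins: read the wrist's pose just before it. There is no depth.
- ctrl.sign_off(): hands the job in; it is judged then, once.
Trained networks look in a picture, given as the dict that the camera call returned (one of the last four; its "shot" number tells which), for a name from the list of things; names that differ only in an ending like _2 or _b are one class to them, and where a whole thing is asked for, a point or a joint stands for the part that bears it (a point fixed in the world has none). Each returns a list of dicts, best first, with "conf" (0 to 1); they miss things now and then, are a little off and sometimes report something else, mostly with a low value. They report only what shows in the picture. A call takes as long as a camera call. They do not tell look-alikes from the thing itself.
- nets.find_in(picture, thing): "bbox" ([left, top, width, height] in pixels, round what is visible of it).
- nets.tip_of(picture, thing): "point" ([column, row] in pixels: a listed point, or the origin of a listed thing).
The state is a dict: "time_s": time; "joints": joint angles; "qd": joint speeds; "effort": joint torques, N m; "position": TCP position; "tool_rot": TCP orientation; "force": force on the tool from outside, world axes, zero at the start; "wrist_torque": the same for the moment, N m; "opening": finger opening in m; "finger_force": force on a finger pad.
Only numpy, scipy, OpenCV 4.12 (cv2) and the standard library are available. Lean on these libraries where they do the work, as an engineer would, in place of code of your own. Each camera call takes 0.05 s, during which the arm holds its last target. There are 200 camera calls.

## Working session

There is one attempt and no reset: what is moved stays moved. The work goes in short steps, Python scripts to look and compute and a tool call to move; the robot and the scene stay as the last step left them, time stands still between calls to the robot, and variables do not carry over. Pictures are saved under pics/ and viewed, at most 13 in all, crops included, and the job is handed in when it is done.

Besides the shell and the picture viewer there is one more tool, called after ">>>" as name([rows], argument=value, ...), one row to a line, values as JSON. servo_tool: Moves the arm, as the interface text tells. Its arguments: {"type":"object","properties":{"commands":{"type":"array","items":{"type":"array","items":{"type":"number"}}},"grip":{"type":"number"}},"required":["commands"]}

```bash
mkdir -p pics; ls; cat > h.py <<'E'
import numpy as np, cv2
from scipy.spatial.transform import Rotation as R
from station import get_state, eyes, ctrl, nets
def cam(name):
    s=get_state(); p=eyes.get_image(name); K=np.array(p["intrinsics"])
    if name=="wrist":
        T=np.eye(4);T[:3,:3]=R.from_rotvec(s["tool_rot"]).as_matrix();T[:3,3]=s["position"]
        W=np.linalg.inv(T@np.array(p["tool_from_camera"]));Rm,t=W[:3,:3],W[:3,3]
    else:
        Rm=R.from_rotvec(np.ravel(p["rvec"])).as_matrix();t=np.ravel(p["tvec"])
    return p,K,Rm,t
def ray(c,uv):
    p,K,Rm,t=c; d=Rm.T@np.linalg.solve(K,[uv[0],uv[1],1.]); return -Rm.T@t,d/np.linalg.norm(d)
def onz(c,uv,z):
    o,d=ray(c,uv); return o+d*(z-o[2])/d[2]
def tri(rs):
    A=sum(np.eye(3)-np.outer(d,d) for o,d in rs);b=sum((np.eye(3)-np.outer(d,d))@o for o,d in rs)
    return np.linalg.solve(A,b)
def proj(c,X):
    p,K,Rm,t=c; v=K@(Rm@np.asarray(X)+t); return v[:2]/v[2]
E
python3 - <<'E'
from h import *
np.set_printoptions(precision=3,suppress=True)
ims=[]
print(get_state())
for n in ["scene","side","wrist"]:
    c=cam(n); ims.append(c[0]["frame"]); print(n,ray(c,(280,210)))
    for t in ["plate","heel","fritter","cheese","crown","jar","bowl","popper","spatula"]:
        print(t,[(np.round(d["point"]),round(d["conf"],2),onz(c,d["point"],0.01)[:2]) for d in nets.tip_of(c[0],t)],[(np.round(d["bbox"]),round(d["conf"],2)) for d in nets.find_in(c[0],t)])
for n,i in zip("abc",ims): cv2.imwrite(f"pics/{n}.png",i)
E
```

```text
pics
{'time_s': 0.0, 'joints': array([-0.218,  0.105,  0.096,  1.564,  0.   ,  1.353]), 'qd': array([ 0.001, -0.001,  0.   ,  0.001, -0.   , -0.001]), 'effort': array([  0.001, -55.693,  50.364,   0.017,  -0.   ,  -0.   ]), 'position': array([0.6  , 0.   , 0.231]), 'tool_rot': array([-2.221, -2.221,  0.001]), 'force': array([-0.834,  0.258,  0.73 ]), 'wrist_torque': array([-0.024, -0.017, -0.007]), 'finger_force': 0.0, 'opening': 0.0853939072071807}
scene (array([1.723, 0.209, 0.952]), array([-0.778, -0.136, -0.614]))
plate [(array([222., 215.]), 0.82, array([ 0.584, -0.179])), (array([384., 208.]), 0.29, array([0.459, 0.331]))] [(array([198., 196.,  55.,  35.]), 0.61)]
heel [(array([277., 234.]), 0.58, array([0.648, 0.01 ]))] []
fritter [(array([185., 185.]), 0.51, array([ 0.443, -0.351]))] [(array([175., 178.,  20.,  14.]), 0.62)]
cheese [(array([276., 228.]), 0.93, array([0.62 , 0.003])), (array([267., 262.]), 0.84, array([0.773, 0.004]))] [(array([266., 216.,  26.,  20.]), 0.68), (array([253., 248.,  28.,  21.]), 0.67)]
crown [(array([389., 209.]), 0.83, array([0.466, 0.347]))] [
[... 2592 characters left out ...]
.83)]
heel [(array([260., 305.]), 0.44, array([ 0.578, -0.16 ])), (array([312., 179.]), 0.29, array([0.64 , 0.003]))] [(array([191., 246., 140., 120.]), 0.57), (array([ 84., 142., 149., 131.]), 0.57)]
fritter [] []
cheese [(array([420., 178.]), 0.91, array([0.762, 0.004])), (array([310., 180.]), 0.87, array([0.638, 0.002])), (array([258., 307.]), 0.39, array([ 0.576, -0.164]))] [(array([272., 140.,  80.,  78.]), 0.75), (array([381., 139.,  79.,  77.]), 0.56)]
crown [] []
jar [(array([193., 179.]), 0.81, array([0.504, 0.003]))] [(array([ 87., 142., 141., 131.]), 0.85)]
bowl [(array([273.,   8.]), 0.6, array([0.596, 0.175]))] [(array([195.,   0., 156.,  74.]), 0.84)]
popper [] []
spatula [] []
```

```bash
python3 -c "
import cv2,numpy as np
a,b,c=[cv2.imread(f'pics/{x}.png') for x in 'abc']
v=np.vstack([np.hstack([cv2.resize(a[150:290,60:460],(800,280)),]),np.hstack([cv2.resize(b[130:370,110:510],(500,300)),cv2.resize(c,(300,225)) if 0 else cv2.copyMakeBorder(cv2.resize(c,(300,225)),0,75,0,0,0)])])
cv2.imwrite('pics/d.png',v)"
```

```text
(no output)
```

View pics/d.png

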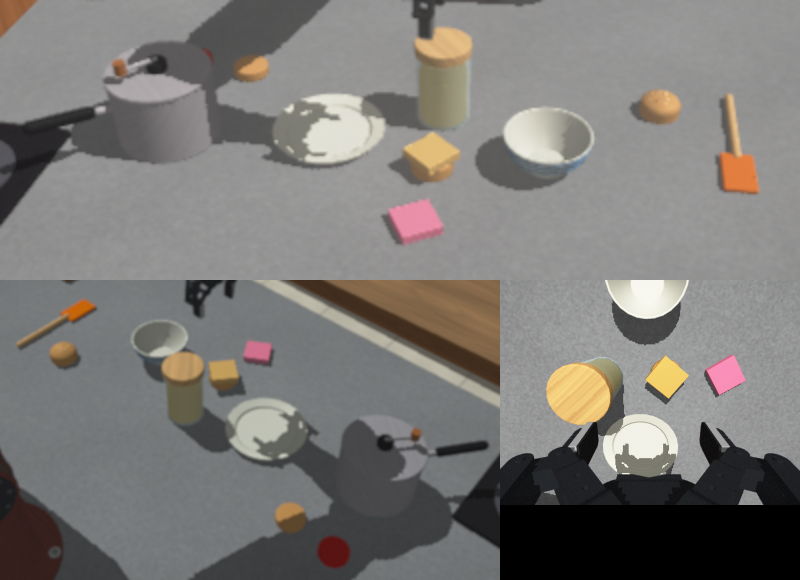

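View pics/c.png

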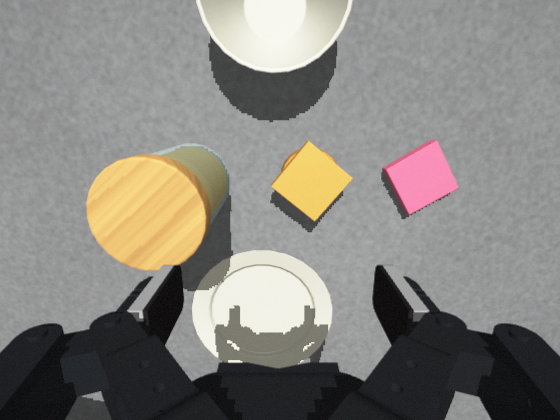

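The annotated views show heel+cheese at wrist px (312,181), with the cheese turned about 45°. The pink look-alike is at (421,178), the plate at (262,308), the jar lid at (150,212) and the bowl at the top. In the side view, the fritter (orange) is at about (342,322), and the red look-alike is below it at (376,345).

```bash
cat >> h.py <<'E'
def yellow(c,near,lo=(12,110,120),hi=(32,255,255)):
    m=cv2.inRange(cv2.cvtColor(c[0]["frame"],cv2.COLOR_BGR2HSV),np.array(lo),np.array(hi))
    m=cv2.morphologyEx(m,cv2.MORPH_OPEN,np.ones((3,3)))
    cs=cv2.findContours(m,cv2.RETR_EXTERNAL,cv2.CHAIN_APPROX_NONE)[0]
    cs=[k for k in cs if cv2.contourArea(k)>40]
    return min(cs,key=lambda k:np.hypot(*(k.reshape(-1,2).mean(0)-near)))
def toplane(c,k,z): return np.array([onz(c,p,z)[:2] for p in k.reshape(-1,2)])
def circ(P):
    A=np.c_[2*P,np.ones(len(P))];s=np.linalg.lstsq(A,(P**2).sum(1),rcond=None)[0];return s[:2],np.sqrt(s[2]+s[:2]@s[:2])
E
python3 - <<'E'
from h import *
np.set_printoptions(precision=4,suppress=True)
c=cam("wrist"); k=yellow(c,(312,181),lo=(19,150,150))
cv2.imwrite("pics/w.png",c[0]["frame"])
for z in (.030,.038): print("cheese",z,cv2.minAreaRect(toplane(c,k,z).astype(np.float32)))
print(cv2.minAreaRect(k))
k=yellow(c,(150,212),lo=(12,60,150)); P=toplane(c,k,.145); print("jar",cv2.minEnclosingCircle(P.astype(np.float32)))
# tri via networks, cheese boxes / points
v=[c,cam("scene"),cam("side")]
for t,ref in dict(plate=(.577,-.17,.006),cheese=(.637,0,.022),jar=(.5,0,0),fritter=(.435,-.353,0),crown=(.45,.347,0)).items():
    rs=[]
    for q in v:
        l=[(np.linalg.norm(np.array(d["point"])-proj(q,ref)),d["point"]) for d in nets.tip_of(q[0],t)]
        if l and min(l)[0]<25: rs.append(ray(q,min(l)[1]))
    X=tri(rs) if len(rs)>1 else None; print(t,len(rs),X,[round(np.linalg.norm(np.cross(X-o,d))*1000,1) for o,d in rs] if X is not None else 0)
# plate rim circle
h=cv2.cvtColor(c[0]["frame"],cv2.COLOR_BGR2HSV)
b=nets.find_in(c[0],"plate")[0]["bbox"];print(b,[onz(c,(b[0]+a*b[2],b[1]+b[3]*.45),.014)[:2] for a in (0,1)])
m=((h[...,1]<60)&(h[...,2]>195)).astype(np.uint8); m[:240]=0;m[375:]=0;m[:,:185]=0;m[:,340:]=0
k=max(cv2.findContours(m,0,1)[0],key=cv2.contourArea).reshape(-1,2); k=k[k[:,1]<330]
P=toplane(c,k,.015);
for i in range(4):
    C,r=circ(P);e=np.abs(np.hypot(*(P-C).T)-r);P=P[e<max(.002,np.median(e)*2)]
print("plate",C,r,len(P))
E
```

```text
Traceback (most recent call last):
  File "h.py", line 26, in yellow
    return min(cs,key=lambda k:np.hypot(*(k.reshape(-1,2).mean(0)-near)))
ValueError: min() iterable argument is empty
```

```bash
python3 - <<'E'
import cv2
c=cv2.cvtColor(cv2.imread('pics/c.png'),cv2.COLOR_BGR2HSV)
for u,v in [(312,181),(320,200),(290,158),(150,212),(262,285),(262,256),(100,100),(421,178)]: print(u,v,c[v,u])
s=cv2.cvtColor(cv2.imread('pics/b.png'),cv2.COLOR_BGR2HSV);print(s[318,342],s[345,376])
E
sed -i 's/lo=(12,110,120)/lo=(8,110,120)/' h.py
```

```text
312 181 [ 23 141 244]
320 200 [ 22 146 243]
290 158 [ 19 155 237]
150 212 [ 20 126 241]
262 285 [ 27  12 243]
262 256 [ 27  20 231]
100 100 [113   6 163]
421 178 [169 107 249]
[ 17 143 169] [  0 197  88]
```

```bash
cat > m1.py <<'E'
from h import *
np.set_printoptions(precision=4,suppress=True)
c=cam("wrist"); k=yellow(c,(312,181),lo=(21,125,200))
for z in (.030,.038): print("cheese",z,cv2.minAreaRect(toplane(c,k,z).astype(np.float32)))
print(cv2.minAreaRect(k))
k=yellow(c,(150,212),lo=(12,60,180)); P=toplane(c,k,.145); print("jar",cv2.minEnclosingCircle(P.astype(np.float32)))
v=[c,cam("scene"),cam("side")]
for t,ref in dict(plate=(.577,-.17,.006),cheese=(.637,0,.022),jar=(.5,0,0),fritter=(.435,-.353,0),crown=(.45,.347,0)).items():
    rs=[]
    for q in v:
        l=[(np.linalg.norm(np.array(d["point"])-proj(q,ref)),d["point"]) for d in nets.tip_of(q[0],t)]
        if l and min(l)[0]<25: rs.append(ray(q,min(l)[1]))
    X=tri(rs) if len(rs)>1 else None; print(t,len(rs),X,[round(np.linalg.norm(np.cross(X-o,d))*1000,1) for o,d in rs] if X is not None else 0)
h=cv2.cvtColor(c[0]["frame"],cv2.COLOR_BGR2HSV)
m=((h[...,1]<60)&(h[...,2]>205)).astype(np.uint8); m[:240]=0;m[375:]=0;m[:,:185]=0;m[:,340:]=0
k=max(cv2.findContours(m,0,1)[0],key=cv2.contourArea).reshape(-1,2); k=k[k[:,1]<330]
P=toplane(c,k,.015)
for i in range(6):
    C,r=circ(P);e=np.abs(np.hypot(*(P-C).T)-r);P=P[e<max(.002,np.median(e)*2)]
print("plate",C,r,len(P))
E
python3 m1.py
```

```text
cheese 0.03 ((0.6368931531906128, 0.003997340798377991), (0.061838869005441666, 0.06192740425467491), 50.884521484375)
cheese 0.038 ((0.6360394358634949, 0.005591951310634613), (0.06039915606379509, 0.060485705733299255), 50.884727478027344)
((311.6721496582031, 181.39346313476562), (57.10445022583008, 58.128746032714844), 39.80556869506836)
jar ((0.5048695802688599, 0.002185821533203125), 0.04676240310072899)
plate 3 [ 0.579  -0.1698  0.0037] [np.float64(4.5), np.float64(4.3), np.float64(3.8)]
cheese 3 [0.6355 0.0091 0.0226] [np.float64(3.2), np.float64(5.8), np.float64(8.6)]
jar 1 None 0
fritter 2 [ 0.4336 -0.3558  0.0008] [np.float64(0.9), np.float64(0.9)]
crown 2 [0.4323 0.3399 0.0009] [np.float64(4.2), np.float64(4.2)]
plate [ 0.5764 -0.1609] 0.058992975642211974 154
```

>>> servo_tool([
  [0.55, 3.6, 2, 0, 0, 9.8],
  [0, 0, 2, 0, 0, 9.8],
  [0, 0, 2, 0, 0, 9.8],
  [0, 0, 2, 0, 0, 9.7],
  [0, 0, 0, 0, 0, 0],
])

```text
time_s: 4.42
position: [0.635, 0.0057, 0.1496]
tool_rot: [-2.834, -1.351, 0.004]
force: [-0.0, 0.6, 0.6]
opening: 0.0856
finger_force: 0.0
```

```bash
cat > m2.py <<'E'
from h import *
np.set_printoptions(precision=4,suppress=True)
s=get_state();print(s["position"],s["tool_rot"],s["force"],s["opening"])
c=cam("wrist"); cv2.imwrite("pics/e.png",c[0]["frame"])
k=yellow(c,proj(c,(.636,.0055,.038)),lo=(21,125,190))
M=R.from_rotvec(s["tool_rot"]).as_matrix();print("tool y yaw",np.degrees(np.arctan2(M[1,1],M[0,1])))
for z in (.030,.038,.042): print("cheese",z,cv2.minAreaRect(toplane(c,k,z).astype(np.float32)))
print(cv2.boundingRect(k))
E
python3 m2.py
```

```text
[0.635  0.0057 0.1496] [-2.8344 -1.3509  0.0038] [-0.0364  0.5788  0.6337] 0.08560577644879905
tool y yaw -39.033008283852425
cheese 0.03 ((0.6353315711021423, 0.0038850009441375732), (0.06201762706041336, 0.06233372911810875), 50.85682678222656)
cheese 0.038 ((0.6367235779762268, 0.005662262439727783), (0.06012258678674698, 0.060429058969020844), 50.85681915283203)
cheese 0.042 ((0.6374196410179138, 0.006550904363393784), (0.05917508900165558, 0.059476710855960846), 50.85690689086914)
(242, 170, 77, 72)
```

View pics/e.png

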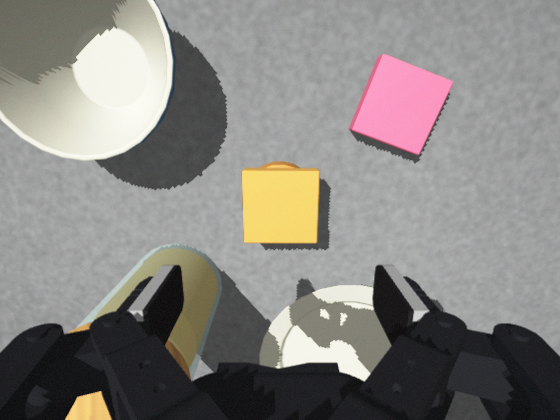

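>>> servo_tool([
  [0.08, 0.1, 4, 0, 0, 0],
  [0, 0, 4, 0, 0, 0],
  [0, 0, 3, 0, 0, 0],
  [0, 0, 1.9, 0, 0, 0],
  [0, 0, 0, 0, 0, 0],
  [0, 0, 0, 0, 0, 0],
])

```text
time_s: 5.22
position: [0.6385, 0.0052, 0.0242]
tool_rot: [2.835, 1.35, 0.003]
force: [-1.2, -0.5, 0.8]
opening: 0.0856
finger_force: 0.0
```

>>> servo_tool([
  [0, 0, 0, 0, 0, 0],
  [0, 0, 0, 0, 0, 0],
  [0, 0, 0, 0, 0, 0],
  [0, 0, 0, 0, 0, 0],
  [0, 0, 0, 0, 0, 0],
], grip=0)

```text
time_s: 5.85
position: [0.6385, 0.0053, 0.0242]
tool_rot: [2.835, 1.35, 0.004]
force: [-1.8, 1.7, 7.7]
opening: 0.06
finger_force: 65.5
```

>>> servo_tool([
  [0, 0, -0.5, 0, 0, 0],
  [0, 0, -1.5, 0, 0, 0],
  [0, 0, -2, 0, 0, 0],
  [0, 0, -3, 0, 0, 0],
  [0, 0, 0, 0, 0, 0],
])

```text
time_s: 6.48
position: [0.6396, 0.0051, 0.0966]
tool_rot: [2.833, 1.349, 0.008]
force: [-0.4, 0.2, -1.6]
opening: 0.0603
finger_force: 64.9
```

```bash
python3 - <<'E'
from h import *
s=get_state();print(s["position"],s["opening"],s["finger_force"],s["force"])
c=cam("wrist"); cv2.imwrite("pics/f.png",c[0]["frame"])
E
```

```text
[0.63957062 0.00508797 0.09661705] 0.060286670908661986 64.86682534217834 [-0.37518139  0.19125787 -1.60340764]
```

View pics/f.png

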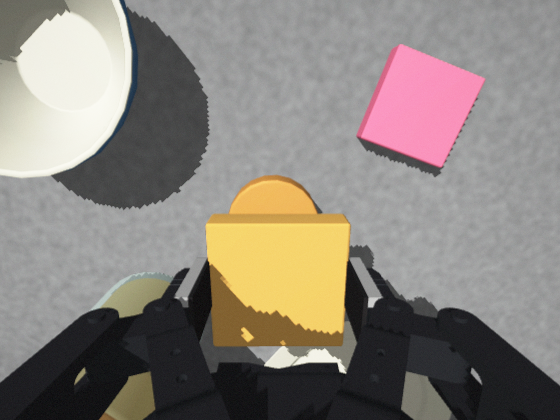

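>>> servo_tool([
  [-2, 0.4, 0, 0, 0, 0],
  [-4.5, 1.0, 0, 0, 0, 0],
  [-4.5, 1.0, 0, 0, 0, 0],
  [-4.5, 1.0, 0, 0, 0, 0],
  [-3.5, -0.6, 0, 0, 0, 0],
  [-2, -3.0, 0, 0, 0, 0],
  [-2, -3.5, 0, 0, 0, 0],
  [-2, -3.5, 0, 0, 0, 0],
  [-0.5, -1, 0, 0, 0, 0],
  [0, 0, 0, 0, 0, 0],
])

```text
time_s: 7.78
position: [0.4118, -0.1408, 0.0916]
tool_rot: [-2.837, -1.348, 0.001]
force: [0.9, -0.3, -0.5]
opening: 0.0598
finger_force: 65.0
```

```bash
cat >> h.py <<'E'
def show():
    s=get_state();M=R.from_rotvec(s["tool_rot"]).as_matrix()
    print("t",round(s["time_s"],2),"pos",np.round(s["position"],4),"yaw_y",round(np.degrees(np.arctan2(M[1,1],M[0,1])),2),"toolz",np.round(M[:,2],4),"F",np.round(s["force"],1),"op",round(s["opening"],4),"j",np.round(s["joints"],2));return s,M
def go(x,y,z):
    s,M=show(); print("cm in tool axes",np.round(100*M.T@(np.array([x,y,z])-s["position"]),2))
E
python3 -c "
from h import *
go(.42,-.14,.003)"
```

```text
t 7.78 pos [ 0.4118 -0.1408  0.0916] yaw_y -39.16 toolz [-5.e-04  2.e-04 -1.e+00] F [ 0.9 -0.3 -0.5] op 0.0598 j [-0.63 -0.4  -0.62  1.36 -0.    1.62]
cm in tool axes [0.58 0.59 8.86]
```

>>> servo_tool([
  [0, 0, 3, 0, 0, 0],
  [0, 0, 3, 0, 0, 0],
  [0, 0, 2, 0, 0, 0],
  [0, 0, 0.4, 0, 0, 0],
  [0, 0, 0, 0, 0, 0],
])

```text
time_s: 8.4
position: [0.413, -0.1408, 0.0085]
tool_rot: [-2.837, -1.35, 0.0]
force: [0.5, -0.2, -0.9]
opening: 0.06
finger_force: 65.0
```

>>> servo_tool([
  [0, 0, 0.3, 0, 0, 0],
  [0, 0, 0.2, 0, 0, 0],
  [0, 0, 0, 0, 0, 0],
])

```text
time_s: 8.78
position: [0.4129, -0.1407, 0.0034]
tool_rot: [2.837, 1.35, 0.0]
force: [-0.1, 1.3, -0.6]
opening: 0.0599
finger_force: 65.0
```

>>> servo_tool([
  [0, 0, 0.15, 0, 0, 0],
  [0, 0, 0, 0, 0, 0],
])

```text
time_s: 9.02
position: [0.4131, -0.1408, 0.0022]
tool_rot: [2.836, 1.35, 0.0]
force: [-0.5, 1.8, 2.3]
opening: 0.06
finger_force: 65.5
```

>>> servo_tool([
  [0, 0, 0, 0, 0, 0],
  [0, 0, 0, 0, 0, 0],
  [0, 0, 0, 0, 0, 0],
  [0, 0, -2, 0, 0, 0],
  [0, 0, -4, 0, 0, 0],
  [0.8, 3.3, -6, 0, 0, 0],
  [0.8, 3.3, -6, 0, 0, 0],
  [0, 3.3, -6, 0, 0, 0],
  [0, 0, 0, 0, 0, 0],
], grip=1)

```text
time_s: 10.15
position: [0.4948, -0.1885, 0.23]
tool_rot: [2.831, 1.347, 0.006]
force: [-0.1, -0.4, -0.5]
opening: 0.0856
finger_force: 0.0
```

```bash
python3 - <<'E'
from h import *
np.set_printoptions(precision=4,suppress=True)
show();c=cam("wrist");cv2.imwrite("pics/g.png",c[0]["frame"])
print(proj(c,(.579,-.168,.01)),proj(c,(.413,-.141,.016)),proj(c,(.637,.005,.022)))
for t in("plate","cheese","heel"): print(t,[(np.round(d["point"]),round(d["conf"],2),onz(c,d["point"],.0)[:2]) for d in nets.tip_of(c[0],t)])
E
```

```text
t 10.15 pos [ 0.4948 -0.1885  0.23  ] yaw_y -39.12 toolz [ 0.0064 -0.0045 -1.    ] F [-0.1 -0.4 -0.5] op 0.0856 j [-0.61 -0.12 -0.13  1.56 -0.    1.64]
[324.8127 119.107 ] [193.7975 196.1146] [262.9694 -79.4542]
plate [(array([328., 118.]), 0.66, array([ 0.5836, -0.1706]))]
cheese [(array([194., 194.]), 0.74, array([ 0.4089, -0.1402]))]
heel []
```

View pics/g.png

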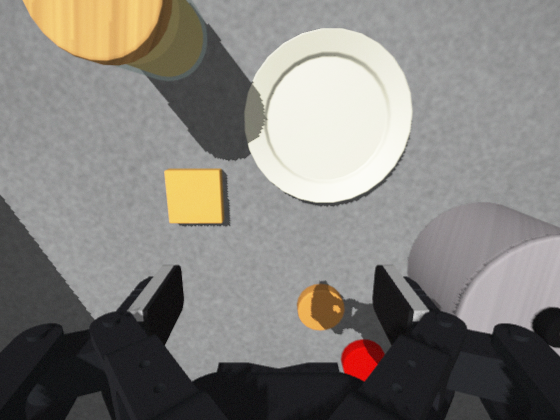

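The picture shows the whole plate at (328,116), the parked cheese lying flat at (194,196), the fritter at (321,307) and the red look-alike at (363,360).

```bash
python3 - <<'E'
from h import *
np.set_printoptions(precision=4,suppress=True)
c=cam("wrist");h=cv2.cvtColor(c[0]["frame"],cv2.COLOR_BGR2HSV)
m=((h[...,1]<40)&(h[...,2]>195)).astype(np.uint8);m[:20]=0;m[215:]=0;m[:,:240]=0;m[:,425:]=0
k=max(cv2.findContours(m,0,1)[0],key=cv2.contourArea);k=cv2.convexHull(k).reshape(-1,2)
P=toplane(c,k,.015)
for i in range(6):
    C,r=circ(P);e=np.abs(np.hypot(*(P-C).T)-r);P=P[e<max(.0025,np.median(e)*2)]
print("plate",C,r,len(P),len(k))
k=yellow(c,(194,196),lo=(20,100,180));print("cheese",cv2.minAreaRect(toplane(c,k,.016).astype(np.float32)))
k=yellow(c,(321,307),lo=(8,110,110));
for z in(.009,.018):print("fritter",cv2.minEnclosingCircle(toplane(c,k,z).astype(np.float32)),circ(toplane(c,cv2.convexHull(k),z)))
go(.637,.005,.12)
E
```

```text
plate [ 0.5801 -0.1714] 0.08933572729195051 50 50
cheese ((0.41238945722579956, -0.14135998487472534), (0.05975789204239845, 0.06032378971576691), 50.944461822509766)
fritter ((0.43443217873573303, -0.3512982726097107), 0.033669713884592056) (array([ 0.4347, -0.3516]), np.float64(0.032027932655585054))
fritter ((0.4370121359825134, -0.34570372104644775), 0.0328235849738121) (array([ 0.4373, -0.346 ]), np.float64(0.031220682298553865))
t 10.4 pos [ 0.4908 -0.1854  0.2237] yaw_y -39.09 toolz [-0.0021  0.0015 -1.    ] F [ 0.1 -0.6 -0.2] op 0.0856 j [-0.61 -0.12 -0.14  1.55  0.    1.64]
cm in tool axes [23.99 -0.63 10.37]
```

>>> servo_tool([
  [3, 0, 0, 0, 0, 0],
  [5, -0.1, 0, 0, 0, 0],
  [5, -0.2, 0, 0, 0, 0],
  [5, -0.2, 1, 0, 0, 0],
  [4, 0, 3, 0, 0, 0],
  [2, 0, 4, 0, 0, 0],
  [0, 0, 0, 0, 0, 0],
  [0, 0, 0, 0, 0, 0],
])

```text
time_s: 11.4
position: [0.6388, 0.0028, 0.1461]
tool_rot: [2.837, 1.35, -0.0]
force: [-0.0, 0.0, 0.4]
opening: 0.0855
finger_force: 0.0
```

```bash
cat >> h.py <<'E'
def disc(ref,z,lo=(8,110,110)):
    c=cam("wrist");k=yellow(c,proj(c,ref),lo=lo);x,y,w,h=cv2.boundingRect(k);print("box",x,y,w,h)
    for zz in z: print(zz,circ(toplane(c,cv2.convexHull(k),zz)),cv2.minEnclosingCircle(toplane(c,k,zz).astype(np.float32)))
    return c,k
E
python3 - <<'E'
from h import *
np.set_printoptions(precision=4,suppress=True)
c,k=disc((.637,.005,.02),(.015,.022));cv2.imwrite("pics/h.png",c[0]["frame"]);go(.637,.005,.006)
h=cv2.cvtColor(c[0]["frame"],cv2.COLOR_BGR2HSV);u=proj(c,(.637,.005,.022)).astype(int);print(u,h[u[1],u[0]-40:u[0]+45:6].tolist(), h[u[1]-45:u[1]+50:6,u[0]].tolist())
E
```

```text
box 236 163 76 76
0.015 (array([0.6361, 0.0053]), np.float64(0.03361203546477686)) ((0.636137843132019, 0.005505681503564119), 0.034392163157463074)
0.022 (array([0.6374, 0.0067]), np.float64(0.03275147143397249)) ((0.6373723149299622, 0.006881020497530699), 0.033514123409986496)
t 11.45 pos [0.6393 0.0025 0.147 ] yaw_y -39.14 toolz [ 0.0016 -0.0005 -1.    ] F [-0.  -0.7  0.3] op 0.0853 j [-0.2   0.22  0.07  1.42 -0.    2.05]
cm in tool axes [ 0.04 -0.36 14.1 ]
[274 203] [[120, 2, 163], [19, 160, 241], [19, 157, 242], [19, 155, 242], [20, 158, 241], [19, 159, 240], [19, 158, 240], [19, 157, 241], [19, 154, 241], [19, 156, 241], [19, 158, 241], [19, 157, 241], [19, 156, 240], [13, 79, 94], [90, 3, 152]] [[120, 3, 169], [16, 168, 191], [19, 148, 244], [20, 153, 243], [19, 152, 243], [19, 153, 243], [19, 154, 241], [19, 153, 243], [19, 156, 242], [19, 159, 240], [19, 159, 240], [19, 159, 241], [19, 158, 240], [18, 162, 239], [110, 4, 174], [50, 5, 164]]
```

>>> servo_tool([
  [0.1, -0.4, 4, 0, 0, 0],
  [0, 0, 5, 0, 0, 0],
  [0, 0, 3.5, 0, 0, 0],
  [0, 0, 1.5, 0, 0, 0],
  [0, 0, 0, 0, 0, 0],
  [0, 0, 0, 0, 0, 0],
])

```text
time_s: 12.2
position: [0.6384, 0.006, 0.0078]
tool_rot: [2.835, 1.349, 0.004]
force: [0.6, 0.3, 0.0]
opening: 0.0854
finger_force: 0.0
```

```bash
python3 -c "
from h import *
go(.6368,.006,.003)"
```

```text
t 12.2 pos [0.6384 0.006  0.0078] yaw_y -39.12 toolz [ 3.3e-03 -7.0e-04 -1.0e+00] F [0.6 0.3 0. ] op 0.0854 j [-0.19  0.29 -0.1   1.17 -0.    2.06]
cm in tool axes [-0.1  -0.12  0.48]
```

>>> servo_tool([
  [-0.1, -0.1, 0.4, 0, 0, 0],
  [0, 0, 0, 0, 0, 0],
])

```text
time_s: 12.45
position: [0.6356, 0.0064, 0.0018]
tool_rot: [2.836, 1.35, 0.001]
force: [-0.5, -0.8, -0.3]
opening: 0.0857
finger_force: 0.0
```

>>> servo_tool([
  [0, 0, 0, 0, 0, 0],
  [0, 0, 0, 0, 0, 0],
  [0, 0, 0, 0, 0, 0],
  [0, 0, 0, 0, 0, 0],
], grip=0)

```text
time_s: 12.95
position: [0.636, 0.0063, 0.0023]
tool_rot: [2.836, 1.35, 0.002]
force: [-0.9, -0.4, 5.8]
opening: 0.0639
finger_force: 66.4
```

>>> servo_tool([
  [0, 0, -1, 0, 0, 0],
  [0, 0, -3, 0, 0, 0],
  [0, 0, -3, 0, 0, 0],
  [0, 0, 0, 0, 0, 0],
])

```text
time_s: 13.45
position: [0.6373, 0.0061, 0.0746]
tool_rot: [2.834, 1.349, 0.006]
force: [0.5, -1.0, -1.4]
opening: 0.0638
finger_force: 66.1
```

```bash
python3 -c "
from h import *
cv2.imwrite('pics/i.png',cam('wrist')[0]['frame']);go(.580,-.171,.02)"
```

```text
t 13.5 pos [0.6362 0.0062 0.0725] yaw_y -39.1 toolz [ 2.2e-03 -4.0e-04 -1.0e+00] F [ 0.2  0.1 -0.9] op 0.0638 j [-0.2   0.24 -0.04  1.29 -0.    2.06]
cm in tool axes [-17.31   6.8    5.25]
```

>>> servo_tool([
  [-2.3, 1, 0, 0, 0, 0],
  [-5, 2, 0, 0, 0, 0],
  [-5, 2, 0, 0, 0, 0],
  [-4, 1.5, 0, 0, 0, 0],
  [-1, 0.3, 0, 0, 0, 0],
  [0, 0, 2, 0, 0, 0],
  [0, 0, 2.2, 0, 0, 0],
  [0, 0, 0, 0, 0, 0],
  [0, 0, 0, 0, 0, 0],
])

```text
time_s: 14.62
position: [0.5792, -0.1697, 0.0292]
tool_rot: [-2.835, -1.352, 0.0]
force: [0.7, -1.5, -0.8]
opening: 0.0639
finger_force: 66.1
```

```bash
python3 -c "
from h import *
cv2.imwrite('pics/i2.png',cam('wrist')[0]['frame']);go(.580,-.171,.0083)"
```

```text
t 14.68 pos [ 0.5796 -0.1701  0.0298] yaw_y -39.04 toolz [ 7.e-04 -2.e-04 -1.e+00] F [0.5 0.4 0.3] op 0.0636 j [-0.5   0.18 -0.19  1.2   0.    1.75]
cm in tool axes [-0.04  0.08  2.15]
```

>>> servo_tool([
  [0, 0.05, 1, 0, 0, 0],
  [0, 0, 0.6, 0, 0, 0],
  [0, 0, 0, 0, 0, 0],
  [0, 0, 0.3, 0, 0, 0],
  [0, 0, 0.1, 0, 0, 0],
  [0, 0, 0, 0, 0, 0],
])

```text
time_s: 15.42
position: [0.5795, -0.1711, 0.0094]
tool_rot: [2.837, 1.35, 0.0]
force: [0.4, 1.6, -0.1]
opening: 0.0637
finger_force: 66.1
```

>>> servo_tool([
  [0, 0, 0.12, 0, 0, 0],
  [0, 0, 0, 0, 0, 0],
])

```text
time_s: 15.68
position: [0.5797, -0.1711, 0.0084]
tool_rot: [2.836, 1.35, 0.001]
force: [-0.5, 0.0, 0.6]
opening: 0.064
finger_force: 66.2
```

>>> servo_tool([
  [0, 0, 0, 0, 0, 0],
  [0, 0, 0, 0, 0, 0],
  [0, 0, 0, 0, 0, 0],
  [0, 0, -3, 0, 0, 0],
  [-2, 0, -6, 0, 0, 0],
  [-5, 0, -4, 0, 0, 0],
  [-5, 0, 0, 0, 0, 0],
  [-5, 0, 0, 0, 0, 0],
  [-4.5, 0, 0, 0, 0, 0],
  [-1.5, 0, 0, 0, 0, 0],
], grip=1)

```text
time_s: 16.92
position: [0.4339, -0.3502, 0.1366]
tool_rot: [2.838, 1.346, -0.0]
force: [-0.1, -0.2, 0.2]
opening: 0.0851
finger_force: 0.0
```

>>> servo_tool([
  [0, 0, 0, 0, 0, 0],
  [0, 0, 0, 0, 0, 0],
])

```text
time_s: 17.18
position: [0.436, -0.3475, 0.1365]
tool_rot: [-2.836, -1.351, -0.001]
force: [-0.2, 0.9, -0.2]
opening: 0.0857
finger_force: 0.0
```

```bash
python3 - <<'E'
from h import *
np.set_printoptions(precision=4,suppress=True)
c,k=disc((.436,-.349,.018),(.009,.018),lo=(8,110,140));cv2.imwrite("pics/j.png",c[0]["frame"]);go(.436,-.349,.001)
h=cv2.cvtColor(c[0]["frame"],cv2.COLOR_BGR2HSV);M=cv2.moments(k);u=np.array([M["m10"],M["m01"]])/M["m00"];u=u.astype(int);print(u,h[u[1]-45:u[1]+50:6,u[0]].tolist())
k=yellow(c,proj(c,(.58,-.171,.028)));print(cv2.boundingRect(k),circ(toplane(c,cv2.convexHull(k),.028)))
E
```

```text
box 246 172 69 70
0.009 (array([ 0.4349, -0.3519]), np.float64(0.030748557113909718)) ((0.4352332651615143, -0.35186058282852173), 0.031504545360803604)
0.018 (array([ 0.4364, -0.3498]), np.float64(0.029722960778139615)) ((0.4367770552635193, -0.34983623027801514), 0.03045705519616604)
t 17.23 pos [ 0.4361 -0.3474  0.1365] yaw_y -39.02 toolz [ 0.0002  0.0003 -1.    ] F [-0.   0.1  0.1] op 0.0852 j [-0.91 -0.02 -0.2   1.39  0.    1.34]
cm in tool axes [-0.13  0.09 13.55]
[279 206] [[120, 1, 176], [135, 6, 179], [16, 166, 206], [21, 145, 248], [21, 148, 248], [20, 149, 248], [20, 149, 247], [20, 150, 246], [20, 148, 247], [20, 150, 246], [20, 151, 246], [20, 152, 246], [20, 156, 244], [20, 154, 246], [120, 4, 174], [120, 4, 174]]
(28, 0, 94, 60) (array([ 0.4089, -0.1581]), np.float64(0.03293776124545124))
```

View pics/j.png

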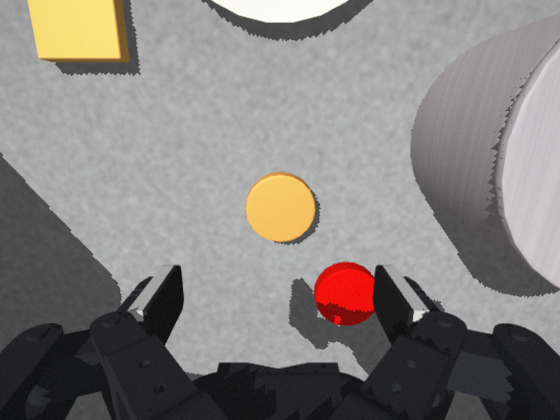

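Fritter at px (280,207) with clear sides. The red look-alike (347,293) and the popper are clear of the fingers.

>>> servo_tool([
  [-0.2, 0.15, 4, 0, 0, 0],
  [0, 0, 5, 0, 0, 0],
  [0, 0, 3, 0, 0, 0],
  [0, 0, 1, 0, 0, 0],
  [0, 0, 0, 0, 0, 0],
  [0, 0, 0, 0, 0, 0],
])

```text
time_s: 17.98
position: [0.4362, -0.3517, 0.0082]
tool_rot: [2.834, 1.35, 0.001]
force: [-0.5, -0.6, 0.1]
opening: 0.0856
finger_force: 0.0
```

```bash
python3 -c "
from h import *
go(.4362,-.3502,.001)"
```

```text
t 17.98 pos [ 0.4362 -0.3517  0.0082] yaw_y -39.07 toolz [ 0.0016 -0.0019 -1.    ] F [-0.5 -0.6  0.1] op 0.0856 j [-0.91  0.07 -0.35  1.15  0.    1.34]
cm in tool axes [ 0.12 -0.1   0.72]
```

>>> servo_tool([
  [0.1, -0.1, 0.6, 0, 0, 0],
  [0, 0, 0, 0, 0, 0],
])

```text
time_s: 18.23
position: [0.435, -0.3494, 0.0005]
tool_rot: [-2.837, -1.35, -0.0]
force: [-0.1, -0.3, -0.1]
opening: 0.0856
finger_force: 0.0
```

>>> servo_tool([
  [0, 0, 0, 0, 0, 0],
  [0, 0, 0, 0, 0, 0],
  [0, 0, 0, 0, 0, 0],
  [0, 0, 0, 0, 0, 0],
], grip=0)

```text
time_s: 18.73
position: [0.4354, -0.35, 0.0014]
tool_rot: [2.836, 1.349, 0.0]
force: [-1.2, 0.6, 4.9]
opening: 0.0577
finger_force: 64.2
```

>>> servo_tool([
  [0, 0, -2, 0, 0, 0],
  [0, 0, -5, 0, 0, 0],
  [2, 0, -5, 0, 0, 0],
  [5, 0, -3, 0, 0, 0],
  [5, 0, 0, 0, 0, 0],
  [2, 0, 0, 0, 0, 0],
  [0, 0, 0, 0, 0, 0],
  [0, 0, 0, 0, 0, 0],
])

```text
time_s: 19.73
position: [0.5227, -0.2416, 0.15]
tool_rot: [-2.837, -1.349, 0.001]
force: [-0.3, -0.2, -0.8]
opening: 0.0578
finger_force: 64.2
```

```bash
python3 - <<'E'
from h import *
np.set_printoptions(precision=4,suppress=True)
c=cam("wrist");cv2.imwrite("pics/k.png",c[0]["frame"])
k=yellow(c,proj(c,(.58,-.171,.028)),lo=(8,110,225));print(proj(c,(.58,-.171,.028)),cv2.boundingRect(k),circ(toplane(c,cv2.convexHull(k),.028)))
h=cv2.cvtColor(c[0]["frame"],cv2.COLOR_BGR2HSV)
C=proj(c,(.58,-.171,.015));m=((h[...,1]<45)&(h[...,2]>200)).astype(np.uint8)
yy,xx=np.mgrid[:420,:560];m[np.hypot(xx-C[0],yy-C[1])>125]=0
k=max(cv2.findContours(m,0,1)[0],key=cv2.contourArea);k=cv2.convexHull(k).reshape(-1,2);k=k[k[:,1]>3]
P=toplane(c,k,.015)
for i in range(6):
    Q,r=circ(P);e=np.abs(np.hypot(*(P-Q).T)-r);P=P[e<max(.0025,np.median(e)*2)]
print("plate",Q,r,len(P));go(.58,-.171,.06)
E
```

```text
[277.9306  90.5808] (236, 46, 82, 87) (array([ 0.5794, -0.1705]), np.float64(0.03134599639740864))
plate [ 0.58   -0.1716] 0.08914331356641389 39
t 19.77 pos [ 0.5226 -0.2418  0.1501] yaw_y -39.17 toolz [-0.0006  0.0001 -1.    ] F [ 0.1  0.3 -0.7] op 0.0578 j [-0.66  0.03 -0.13  1.41 -0.    1.59]
cm in tool axes [ 9.11 -0.02  9.01]
```

View pics/k.png

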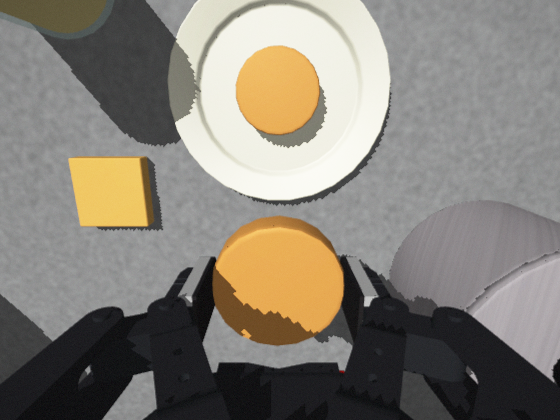

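The heel is centred on the plate at px (278,90), and the fritter is held flat at (278,280).

>>> servo_tool([
  [3, 0, 0, 0, 0, 0],
  [4, 0, 2, 0, 0, 0],
  [2.05, 0, 4, 0, 0, 0],
  [0, 0, 4, 0, 0, 0],
  [0, 0, 0.9, 0, 0, 0],
  [0, 0, 0, 0, 0, 0],
  [0, 0, 0, 0, 0, 0],
])

```text
time_s: 20.65
position: [0.5814, -0.1719, 0.0437]
tool_rot: [2.835, 1.348, 0.003]
force: [-0.2, 0.1, -0.4]
opening: 0.0578
finger_force: 64.3
```

```bash
python3 -c "
from h import *
go(.5795,-.171,.0294)"
```

```text
t 20.65 pos [ 0.5814 -0.1719  0.0437] yaw_y -39.15 toolz [ 0.0026 -0.0015 -1.    ] F [-0.2  0.1 -0.4] op 0.0578 j [-0.5   0.17 -0.17  1.22 -0.    1.75]
cm in tool axes [-0.05 -0.21  1.43]
```

>>> servo_tool([
  [0, -0.15, 0.8, 0, 0, 0],
  [0, 0, 0.3, 0, 0, 0],
  [0, 0, 0.1, 0, 0, 0],
  [0, 0, 0, 0, 0, 0],
  [0, 0, 0, 0, 0, 0],
])

```text
time_s: 21.28
position: [0.5794, -0.1697, 0.0296]
tool_rot: [2.836, 1.35, 0.0]
force: [1.3, -0.9, -0.7]
opening: 0.0576
finger_force: 64.4
```

>>> servo_tool([
  [0, 0, 0.05, 0, 0, 0],
  [0, 0, 0, 0, 0, 0],
  [0, 0, 0, 0, 0, 0],
  [0, 0, -4, 0, 0, 0],
  [-0.5, -1, -6, 0, 0, 0],
  [-2, -4, 0, 0, 0, 0],
  [-2.5, -4.5, 0, 0, 0, 0],
  [-2.5, -4, 0, 0, 0, 0],
  [-0.8, -1.3, 0, 0, 0, 0],
  [0, 0, 0, 0, 0, 0],
], grip=1)

```text
time_s: 22.52
position: [0.4119, -0.1409, 0.1294]
tool_rot: [2.836, 1.348, 0.001]
force: [0.1, 1.0, -0.6]
opening: 0.0852
finger_force: 0.0
```

>>> servo_tool([
  [0, 0, 0, 0, 0, 0],
])

```text
time_s: 22.65
position: [0.4128, -0.1411, 0.1292]
tool_rot: [2.836, 1.35, 0.001]
force: [0.2, -0.4, 0.3]
opening: 0.0858
finger_force: 0.0
```

```bash
python3 - <<'E'
from h import *
np.set_printoptions(precision=4,suppress=True)
c=cam("wrist");cv2.imwrite("pics/l.png",c[0]["frame"])
k=yellow(c,proj(c,(.412,-.141,.016)),lo=(21,100,180));print(cv2.minAreaRect(toplane(c,k,.016).astype(np.float32)))
go(.412,-.141,.002);print(proj(c,(.58,-.171,.046)))
print([(d["point"],d["conf"]) for d in nets.tip_of(c[0],"fritter")])
E
```

```text
((0.4121634066104889, -0.14104700088500977), (0.059775210916996, 0.06052343174815178), 50.889015197753906)
t 22.7 pos [ 0.4128 -0.141   0.1291] yaw_y -39.09 toolz [ 0.0004 -0.0002 -1.    ] F [-0.  -0.6 -0.2] op 0.0857 j [-0.63 -0.41 -0.56  1.43  0.    1.62]
cm in tool axes [-0.05 -0.06 12.71]
[502.5817 100.4017]
[([477.4, 411.4], 0.74), ([479.1, 102.3], 0.65)]
```

>>> servo_tool([
  [0, 0, 4, 0, 0, 0],
  [0, 0, 4, 0, 0, 0],
  [0, 0, 3, 0, 0, 0],
  [0, 0, 1.5, 0, 0, 0],
  [0, 0, 0, 0, 0, 0],
  [0, 0, 0, 0, 0, 0],
])

```text
time_s: 23.5
position: [0.4129, -0.1413, 0.0053]
tool_rot: [2.835, 1.35, 0.001]
force: [0.1, -0.5, 0.2]
opening: 0.0856
finger_force: 0.0
```

>>> servo_tool([
  [0, 0, 0.4, 0, 0, 0],
  [0, 0, 0, 0, 0, 0],
])

```text
time_s: 23.75
position: [0.4123, -0.1409, 0.0003]
tool_rot: [2.836, 1.35, 0.001]
force: [0.2, 0.3, -0.1]
opening: 0.0854
finger_force: 0.0
```

>>> servo_tool([
  [0, 0, 0, 0, 0, 0],
  [0, 0, 0, 0, 0, 0],
  [0, 0, 0, 0, 0, 0],
  [0, 0, 0, 0, 0, 0],
], grip=0)

```text
time_s: 24.25
position: [0.4125, -0.141, 0.0008]
tool_rot: [2.836, 1.35, 0.001]
force: [-1.3, 0.6, 5.9]
opening: 0.0602
finger_force: 65.5
```

>>> servo_tool([
  [0, 0, -2, 0, 0, 0],
  [0, 0, -5, 0, 0, 0],
  [0, 0, -5, 0, 0, 0],
  [0, 0, -2, 0, 0, 0],
  [0, 3, 0, 0, 0, 0],
  [0, 3, 0, 0, 0, 0],
  [0, 2, 0, 0, 0, 0],
  [0, 0, 0, 0, 0, 0],
  [0, 0, 0, 0, 0, 0],
])

```text
time_s: 25.38
position: [0.4734, -0.1906, 0.1394]
tool_rot: [-2.835, -1.35, 0.001]
force: [-0.5, 0.1, -0.5]
opening: 0.06
finger_force: 65.3
```

```bash
python3 - <<'E'
from h import *
np.set_printoptions(precision=4,suppress=True)
c=cam("wrist");cv2.imwrite("pics/m.png",c[0]["frame"])
k=yellow(c,proj(c,(.58,-.171,.046)),lo=(8,110,225));print(proj(c,(.58,-.171,.046)),cv2.boundingRect(k),circ(toplane(c,cv2.convexHull(k),.046)))
go(.5795,-.17,.06)
E
```

```text
[380.0782 100.7395] (336, 56, 84, 87) (array([ 0.5785, -0.1692]), np.float64(0.028695251532069747))
t 25.43 pos [ 0.4735 -0.1906  0.1396] yaw_y -39.09 toolz [-0.0008  0.0007 -1.    ] F [ 0.2  0.7 -1.3] op 0.0605 j [-0.64 -0.17 -0.34  1.4   0.    1.61]
cm in tool axes [8.28 6.94 7.95]
```

View pics/m.png

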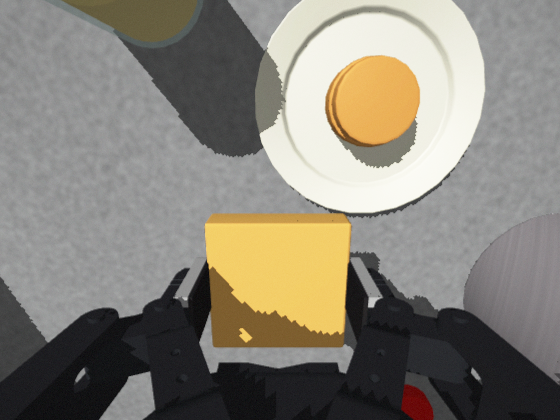

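The fritter lies flat on the heel at px (375,100), and the cheese is held level at (279,280).

>>> servo_tool([
  [2, 1.7, 0, 0, 0, 0],
  [3, 2.5, 0, 0, 0, 0],
  [2.5, 2.1, 2, 0, 0, 0],
  [0.75, 0.6, 3, 0, 0, 0],
  [0, 0, 3, 0, 0, 0],
  [0, 0, 0, 0, 0, 0],
  [0, 0, 0, 0, 0, 0],
])

```text
time_s: 26.3
position: [0.58, -0.1708, 0.0615]
tool_rot: [2.836, 1.35, 0.001]
force: [0.6, 0.1, -0.2]
opening: 0.0604
finger_force: 65.3
```

```bash
python3 -c "
from h import *
go(.579,-.170,.0468)"
```

```text
t 26.3 pos [ 0.58   -0.1708  0.0615] yaw_y -39.1 toolz [ 1.2e-03 -7.0e-04 -1.0e+00] F [ 0.6  0.1 -0.2] op 0.0604 j [-0.5   0.16 -0.16  1.26  0.    1.75]
cm in tool axes [ 0.01 -0.13  1.47]
```

>>> servo_tool([
  [0, -0.1, 0.8, 0, 0, 0],
  [0, 0, 0.4, 0, 0, 0],
  [0, 0, 0.1, 0, 0, 0],
  [0, 0, 0, 0, 0, 0],
  [0, 0, 0, 0, 0, 0],
])

```text
time_s: 26.92
position: [0.5791, -0.1702, 0.0472]
tool_rot: [2.837, 1.35, 0.0]
force: [-0.4, 0.9, -0.6]
opening: 0.06
finger_force: 65.3
```

>>> servo_tool([
  [0, 0, 0.05, 0, 0, 0],
  [0, 0, 0, 0, 0, 0],
  [0, 0, 0, 0, 0, 0],
  [0, 0, -4, 0, 0, 0],
  [0, 0, -6, 0, 0, 0],
  [0, 0, -6, 0, 0, 0],
  [0, 0, -3, 0, 0, -9.8],
  [0, 0, 0, 0, 0, -9.8],
  [0, 0, 0, 0, 0, -9.8],
  [0, 0, 0, 0, 0, -9.7],
], grip=1)

```text
time_s: 28.18
position: [0.579, -0.1701, 0.2366]
tool_rot: [2.215, 2.227, 0.0]
force: [-0.1, -0.4, -0.0]
opening: 0.0853
finger_force: 0.0
```

```bash
python3 - <<'E'
from h import *
np.set_printoptions(precision=4,suppress=True)
c=cam("wrist");cv2.imwrite("pics/n.png",c[0]["frame"]);u=proj(c,(.579,-.17,.062));print(u)
k=yellow(c,u,lo=(21,100,180));print(cv2.minAreaRect(toplane(c,k,.062).astype(np.float32)),cv2.boundingRect(k))
go(.44,.344,.2)
E
```

```text
[277.3094 190.7367]
((0.5782821774482727, -0.17028546333312988), (0.06065802648663521, 0.06086166575551033), 51.87456512451172) (236, 150, 82, 80)
t 28.23 pos [ 0.579  -0.1701  0.2366] yaw_y 0.78 toolz [ 0.0003 -0.0001 -1.    ] F [-0.5 -0.2 -0.3] op 0.0857 j [-0.5   0.12  0.12  1.57  0.    1.05]
cm in tool axes [ 51.59 -13.2    3.65]
```

>>> servo_tool([
  [3, 0, -1, 0, 0, 0],
  [5.5, -1, 0, 0, 0, 0],
  [5.5, -1.5, 0, 0, 0, 0],
  [5.5, -1.5, 0, 0, 0, 0],
  [5.5, -1.5, 0, 0, 0, 0],
  [5.5, -1.5, 0, 0, 0, 0],
  [5.5, -1.5, 0, 0, 0, 0],
  [5.5, -1.5, 0, 0, 0, 0],
  [5.5, -1.5, 2, 0, 0, 0],
  [3.5, -1, 2, 0, 0, 0],
])

```text
time_s: 29.48
position: [0.4531, 0.3373, 0.2063]
tool_rot: [2.223, 2.22, 0.002]
force: [0.4, -0.7, -0.8]
opening: 0.0851
finger_force: 0.0
```

>>> servo_tool([
  [0, 0, 1, 0, 0, 0],
  [0, 0, 0, 0, 0, 0],
  [0, 0, 0, 0, 0, 0],
])

```text
time_s: 29.85
position: [0.4547, 0.3342, 0.1973]
tool_rot: [2.223, 2.219, 0.001]
force: [-0.1, -0.9, -0.7]
opening: 0.0856
finger_force: 0.0
```

```bash
python3 - <<'E'
from h import *
np.set_printoptions(precision=4,suppress=True)
s,M=show()
c=cam("wrist");cv2.imwrite("pics/o.png",c[0]["frame"])
d=nets.tip_of(c[0],"crown");b=nets.find_in(c[0],"crown");print(d,b)
k=yellow(c,d[0]["point"] if d else proj(c,(.44,.344,.02)),lo=(8,100,60));
for z in(0,.01,.019):print(z,circ(toplane(c,cv2.convexHull(k),z)))
print(cv2.boundingRect(k))
E
```

```text
t 29.85 pos [0.4547 0.3342 0.1973] yaw_y -0.12 toolz [ 0.0011  0.0002 -1.    ] F [-0.1 -0.9 -0.7] op 0.0856 j [ 0.4  -0.01 -0.08  1.5  -0.    1.98]
[{'point': [256.4, 171.5], 'conf': 0.89}] [{'bbox': [222.8, 137.7, 63.6, 68.9], 'conf': 0.6}]
0 (array([0.4319, 0.3476]), np.float64(0.0346776389251785))
0.01 (array([0.4326, 0.3493]), np.float64(0.033656654910377455))
0.019 (array([0.4332, 0.3509]), np.float64(0.032737769297056914))
(223, 140, 65, 66)
```

View pics/o.png

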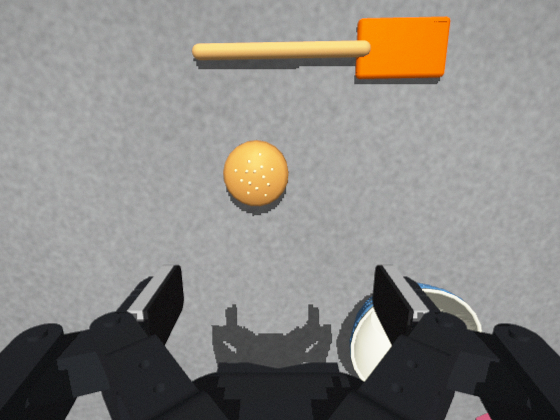

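Crown at px (256,172), with clear space around it. The spatula is above, and the bowl is lower right.

>>> servo_tool([
  [1.5, -2.2, 2, 0, 0, 0],
  [0, 0, 4, 0, 0, 0],
  [0, 0, 1, 0, 0, 0],
  [0, 0, 0, 0, 0, 0],
  [0, 0, 0, 0, 0, 0],
])

```text
time_s: 30.62
position: [0.433, 0.3501, 0.1282]
tool_rot: [2.221, 2.22, 0.003]
force: [-0.4, 0.1, -0.2]
opening: 0.0851
finger_force: 0.0
```

```bash
python3 - <<'E'
from h import *
np.set_printoptions(precision=4,suppress=True)
c=cam("wrist");k=yellow(c,proj(c,(.4328,.349,.015)),lo=(8,100,60))
for z in(0,.01,.019):print(z,circ(toplane(c,cv2.convexHull(k),z)))
go(.4328,.349,.003)
E
```

```text
0 (array([0.4329, 0.3461]), np.float64(0.03559507541485102))
0.01 (array([0.4329, 0.3489]), np.float64(0.03427977547577042))
0.019 (array([0.4329, 0.3514]), np.float64(0.03309600553058763))
t 30.68 pos [0.433  0.3501 0.1282] yaw_y -0.03 toolz [ 0.0022  0.0009 -1.    ] F [-0.1  0.2  0.4] op 0.0853 j [ 0.45 -0.02 -0.22  1.37 -0.    2.02]
cm in tool axes [-0.12 -0.05 12.52]
```

>>> servo_tool([
  [0, 0, 4, 0, 0, 0],
  [0, 0, 4, 0, 0, 0],
  [0, 0, 3, 0, 0, 0],
  [0, 0, 1.3, 0, 0, 0],
  [0, 0, 0, 0, 0, 0],
  [0, 0, 0, 0, 0, 0],
])

```text
time_s: 31.42
position: [0.4331, 0.3505, 0.0053]
tool_rot: [2.221, 2.221, 0.004]
force: [1.1, -0.6, 0.3]
opening: 0.0852
finger_force: 0.0
```

```bash
python3 -c "
from h import *
go(.433,.350,.001)"
```

```text
t 31.43 pos [0.4331 0.3505 0.0053] yaw_y 0.0 toolz [ 0.0023  0.001  -1.    ] F [ 1.1 -0.6  0.3] op 0.0852 j [ 0.45  0.06 -0.36  1.14 -0.    2.02]
cm in tool axes [-0.05 -0.02  0.43]
```

>>> servo_tool([
  [0, 0, 0.35, 0, 0, 0],
  [0, 0, 0, 0, 0, 0],
])

```text
time_s: 31.68
position: [0.4322, 0.35, 0.0003]
tool_rot: [2.221, 2.221, 0.001]
force: [0.1, 0.4, -0.1]
opening: 0.0853
finger_force: 0.0
```

>>> servo_tool([
  [0, 0, 0, 0, 0, 0],
  [0, 0, 0, 0, 0, 0],
  [0, 0, 0, 0, 0, 0],
  [0, 0, 0, 0, 0, 0],
], grip=0)

```text
time_s: 32.17
position: [0.4322, 0.35, 0.0011]
tool_rot: [2.221, 2.221, 0.001]
force: [-3.3, -2.0, 9.0]
opening: 0.0634
finger_force: 65.0
```

>>> servo_tool([
  [0, 0, -1, 0, 0, 0],
  [0, 0, -4, 0, 0, 0],
  [0, 0, -6, 0, 0, 0],
  [0, 0, -6, 0, 0, 0],
  [0, 0, -6, 0, 0, 0],
  [0, 0, 0, 0, 0, 0],
])

```text
time_s: 32.92
position: [0.4341, 0.351, 0.2361]
tool_rot: [2.219, 2.219, 0.013]
force: [-0.4, 0.8, -1.1]
opening: 0.0635
finger_force: 66.3
```

```bash
python3 -c "
from h import *
cv2.imwrite('pics/p.png',cam('wrist')[0]['frame']);go(.5785,-.260,.2)"
```

```text
t 32.98 pos [0.4331 0.3505 0.2328] yaw_y 0.0 toolz [ 0.0043  0.002  -1.    ] F [ 0.2 -0.4 -1.9] op 0.0629 j [ 0.45 -0.03 -0.04  1.56 -0.    2.02]
cm in tool axes [-61.05  14.52   3.22]
```

>>> servo_tool([
  [-3, 0.7, 0, 0, 0, 0],
  [-6, 1.4, 0, 0, 0, 0],
  [-6, 1.4, 0, 0, 0, 0],
  [-6, 1.5, 0, 0, 0, 0],
  [-6, 1.5, 0, 0, 0, 0],
  [-6, 1.5, 0, 0, 0, 0],
  [-6, 1.5, 0, 0, 0, 0],
  [-6, 1.5, 0, 0, 0, 0],
  [-6, 1.5, 0, 0, 0, 0],
  [-6, 1.4, 0, 0, 0, 0],
])

```text
time_s: 34.22
position: [0.5705, -0.2218, 0.2282]
tool_rot: [-2.22, -2.22, 0.0]
force: [1.0, 0.3, -0.1]
opening: 0.0634
finger_force: 66.3
```

>>> servo_tool([
  [-3, 0.6, 1, 0, 0, 0],
  [0, 0, 1, 0, 0, 0],
  [0, 0, 0, 0, 0, 0],
  [0, 0, 0, 0, 0, 0],
])

```text
time_s: 34.72
position: [0.5769, -0.2488, 0.2101]
tool_rot: [-2.22, -2.223, -0.0]
force: [-0.5, 0.7, -0.8]
opening: 0.0636
finger_force: 66.3
```

```bash
python3 - <<'E'
from h import *
np.set_printoptions(precision=4,suppress=True)
c=cam("wrist");cv2.imwrite("pics/q.png",c[0]["frame"]);u=proj(c,(.5785,-.17,.062));print(u)
k=yellow(c,u,lo=(21,100,180));print(cv2.minAreaRect(toplane(c,k,.062).astype(np.float32)),cv2.boundingRect(k))
go(.5785,-.1703,.12)
E
```

```text
[279.3486 107.9054]
((0.5780479907989502, -0.17046500742435455), (0.060114309191703796, 0.060328785330057144), 50.96467971801758) (232, 56, 96, 101)
t 34.77 pos [ 0.5771 -0.249   0.2105] yaw_y 0.08 toolz [ 0.0005 -0.0002 -1.    ] F [-0.3 -0.3 -1.2] op 0.0637 j [-0.62  0.19  0.15  1.53  0.    0.95]
cm in tool axes [7.87 0.15 9.05]
```

View pics/q.png

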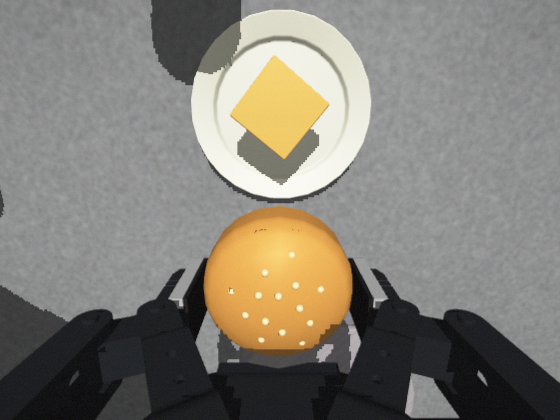

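The cheese is centred on the stack at px (280,107), and the crown is held upright at (278,280).

>>> servo_tool([
  [2.5, 0.1, 0, 0, 0, 0],
  [3.4, 0, 3, 0, 0, 0],
  [2, 0, 4, 0, 0, 0],
  [0, 0, 4, 0, 0, 0],
  [0, 0, 2, 0, 0, 0],
  [0, 0, 0, 0, 0, 0],
  [0, 0, 0, 0, 0, 0],
])

```text
time_s: 35.65
position: [0.579, -0.1716, 0.082]
tool_rot: [2.22, 2.219, 0.001]
force: [-0.2, 0.1, 0.1]
opening: 0.0632
finger_force: 66.3
```

```bash
python3 -c "
from h import *
go(.578,-.1703,.0631)"
```

```text
t 35.65 pos [ 0.579  -0.1716  0.082 ] yaw_y -0.01 toolz [ 0.0024 -0.0012 -1.    ] F [-0.2  0.1  0.1] op 0.0632 j [-0.5   0.14 -0.14  1.29  0.    1.07]
cm in tool axes [ 0.13 -0.1   1.89]
```

>>> servo_tool([
  [0.1, -0.05, 1, 0, 0, 0],
  [0, 0, 0.5, 0, 0, 0],
  [0, 0, 0.2, 0, 0, 0],
  [0, 0, 0, 0, 0, 0],
  [0, 0, 0, 0, 0, 0],
])

```text
time_s: 36.28
position: [0.5775, -0.1702, 0.0632]
tool_rot: [2.221, 2.221, 0.0]
force: [-1.8, 0.1, 2.4]
opening: 0.0631
finger_force: 66.5
```

>>> servo_tool([
  [0, 0, 0, 0, 0, 0],
  [0, 0, 0, 0, 0, 0],
  [0, 0, 0, 0, 0, 0],
  [0, 0, -2, 0, 0, 0],
  [0, 0, -5, 0, 0, 0],
  [-2, 0, -6, 0, 0, 0],
  [-4, 0, -2, 0, 0, 0],
  [0, 0, 0, 0, 0, 0],
  [0, 0, 0, 0, 0, 0],
], grip=1)

```text
time_s: 37.4
position: [0.5773, -0.2295, 0.2125]
tool_rot: [-2.222, -2.221, -0.0]
force: [-0.5, -0.1, 0.5]
opening: 0.0852
finger_force: 0.0
```

```bash
python3 - <<'E'
from h import *
np.set_printoptions(precision=4,suppress=True)
show();c=cam("wrist");s=cam("side");e=cam("scene")
k=yellow(c,proj(c,(.578,-.17,.085)),lo=(8,100,60));print(circ(toplane(c,cv2.convexHull(k),.075)),cv2.boundingRect(k))
def crop(q):
    u,v=proj(q,(.58,-.17,.03)).astype(int);return cv2.resize(q[0]["frame"][v-50:v+50,u-60:u+60],(390,290))
cv2.imwrite("pics/r.png",np.vstack([np.hstack([crop(s),crop(e)]),np.hstack([cv2.resize(c[0]["frame"],(390,290)),np.zeros((290,390,3),np.uint8)])]))
E
```

```text
t 37.4 pos [ 0.5773 -0.2295  0.2125] yaw_y -0.02 toolz [-0.      0.0003 -1.    ] F [-0.5 -0.1  0.5] op 0.0852 j [-0.59  0.17  0.13  1.54  0.    0.98]
(array([ 0.5783, -0.1699]), np.float64(0.036039635425435305)) (231, 82, 96, 98)
```

View pics/r.png

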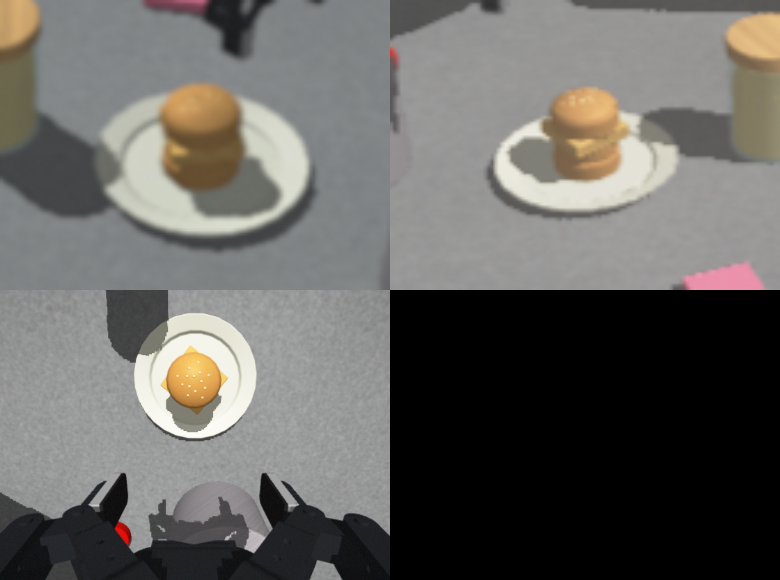

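All three views show the full stack upright and centred on the plate, with the gripper clear of it.

```bash
python3 -c "
from h import *
print(ctrl.sign_off())"
```

```text
the job is handed in; nothing more can be done
None
```

I built the burger on the plate in the order heel, fritter, cheese, crown. The last pictures show it upright and centred, and I handed it in at about 37 s; sign-off returned no verdict.

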